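Coating thickness reading on a sloped sample panel

ROBOT

A 6-joint arm with a two-finger parallel gripper is mounted at the origin on a cart in front of the work surface, level with it; the furniture and walls round the work are solid. World frame = base frame: x ahead of the robot, y to its left, z up, the work surface at z = 0. Lengths are in m, angles in rad, forces in N, time in s.
With the tool pointing down it reaches from about 0.25 to 0.8 m from the base axis. Payload 3.9 kg.
Tool frame: the origin (TCP) lies midway between the tips of the shut fingers; the grasp point (between the pads) lies 19 mm behind it; x points along the fingers, z is the direction in which the jaws open and shut, and the axes are right-handed (so a half turn about x gives the same grasp; the last joint's range is limited). The gripper opens to 85 mm and grips with 20 to 120 N. Pads are 22 mm wide; open, the fingers measure 114 mm over their backs; the gripper's body (76 mm by 85 mm) begins 54 mm behind the grasp point. The pads swing forward as they close: fully open they stand 13 mm farther back than shut.
Start: joints at [0, 0.26, -0.138, 1.173, 0, 1.571], TCP at [0.525, -0, 0.231] pointing down, gripper open.
Joint ranges: [-2.78, 2.78], [-0.83, 1.72], [-1.28, 1.37], [-1.9, 2.12], [-1.57, 1.48], [-3.14, 3.14]. Speed limits (rad/s): [2.57, 2.57, 3.14, 3.14, 3.14, 3.14].

INTERFACE

Orientations are given as a rotation vector (axis times angle).
In Python, from bench import arm gives the robot as it stands.
- The arm moves only by the tool step_arm, never from a script. Its argument "motion" is a list that holds one entry, the list of rows, each a list of 7 numbers: the shift along the tool's x, y, z in units of 400 mm (1.0 is 400 mm), then the turn, a rotation vector about the tool's x, y, z in units of 180 degrees (1.0 is 180 degrees), then the gripper's target within -1 to 1 (shut at 1, half-way at 0, fully open at -1). A call has 1 to 10 rows; each row is the pose to reach, as a shift and turn from the pose commanded when the call began, along the tool's axes at that moment, turning the shorter way round; what a row does not reach only later rows make up. A row lasts 1/12 s, in which the tool goes at most 41.7 mm and 7.16 degrees, less where a joint would pass 70% of its speed; a pose out of reach is approached as far as the arm can. A call with a number of a shift or a turn outside -1 to 1 is refused whole. A call with a gripper value outside its range is refused whole. The fingers move at their own pace and stop on an object; "force" is the grip in N (left out, the last holds). Time passes only in rows, so rows that repeat a pose let the fingers close. It gives the time, the measured TCP pose, the force and the opening at its end, in the units of the state.
- arm.state(): the state, without advancing time (a new reading comes with each control period).
- arm.read_camera(name): name is "scene" or "side" or "wrist"; returns (picture, depth): 480x640x3 uint8, red, green, blue; 480x640 float32, m along the optical axis (not along the pixel's ray), 0 where there is no reading.
- arm.camera_info(name): a dict with "fov_y" (degrees; the focal length in pixels is half the picture's height over the tangent of half this angle, whatever the lens; pixels are square), "cx", "cy" (the principal point, pixels), "k1" (the pictures are not rectified: a ray, as slopes to the right and down, at radius r is drawn at 1 + k1 r^2 times it, then the intrinsics apply), "rvec" (rotation vector, rad) and "tvec" (3), from world to camera coordinates, as OpenCV has them; the wrist camera has in their place "tool_from_camera" (4x4, takes a point from camera to tool coordinates, whose origin is the TCP and whose axes are the tool frame's). Camera axes: x right, y down, z forward; pixel columns grow to the right and rows downward; lengths in m; the calibration is good to about 2 mm. A picture is of the moment at which its call begins: read the wrist's pose just before it. camera_info takes no time and is no camera call.
- arm.close_job(): hands the job in, once; it reports no verdict.
The state is a dict: "time": time; "joints": joint angles; "joint_velocities": joint speeds; "tau": joint torques, N m; "position": TCP position; "tcp_rot": TCP orientation; "contact_force": force on the tool from outside, world axes, zero at the start; "ft_torque": the same for the moment, N m; "opening": finger opening in m.
Only numpy, scipy, OpenCV 4.12 (cv2) and the standard library are available. Lean on these libraries where they do the work, as an engineer would, in place of code of your own. Each camera call takes 0.05 s, during which the arm holds its last target.

TASK

Take the thickness probe out of its holder and aim it square-on at the panel's printed code label, its foot about 5 cm off the label, holding it steady there for two seconds so that it reads the code. Then set the probe's foot inside the ring mark, square to the sloping panel and gently, so that the sprung foot is pushed in about half way without bottoming, and finish while still holding it pressed there. Touch the panel with the probe nowhere but at the ring (not at the plain cross), and leave the other things on the table where they are.

Things in the scene. Friction and masses are not known exactly. Their poses are not given: they have to be found in the camera images.
- sample_stand: Fixed aluminium sample stand, 104 (x) x 176 (y) x 49 mm high, carrying the panel; origin at the middle of its underside on the table, z up. Its top slopes 15 degrees: low along its -x edge (23 mm), high along its +x edge (49 mm).
- panel: Grey coated metal panel, 92 (x) x 160 (y) x 3 mm, fixed on the sample stand; origin at the middle of its upper face, 36 mm above the table; x runs up the slope, y along the panel, z is the outward normal, leaning 15 degrees from vertical towards the stand's -x side. Three white paper stickers lie on it in a row along y through its middle, 48 mm apart, in any order; a flat steel clip at each end.
- code_label: White square sticker, 26 mm, printed with a black square-cell code; thin, flush on the panel. Origin at its centre on the panel's face. Its axes are those of the sample stand (z up), not of the slope.
- ring_mark: White square sticker, 30 mm, with a printed black ring of 22 mm inner diameter and a small 8 mm cross in its centre: the spot to measure. Origin at the ring's centre on the panel's face; axes as the sample stand.
- cross_mark: White square sticker, 30 mm, with a plain 22 mm black cross and no ring: not to be measured. Origin at its centre on the panel's face; axes as the sample stand.
- holder: Fixed black block, 64 x 64 x 55 mm high, with a round upright hole (26 mm wide, 50 mm deep) in its top, in which the probe's 20 mm nose hangs. Origin at the middle of its underside.
- probe: The hand-held thickness probe, 125 mm long, 0.15 kg, standing upright in the holder, resting on its collar. Origin where the foot's end face is when not pushed in; z along the probe from foot to top. From z = 0 up: 10 mm wide sprung steel foot, 20 mm wide round steel nose (from 16 mm), 38 mm wide collar (45 to 51 mm; its underside rests on the holder), then a flat-sided grey grip (51 to 125 mm), 24 mm across along its y, 30 mm along its x.
- probe_center (a point): Middle of the probe's grey grip, 88 mm from the foot's end face; axes as the probe. In the holder it stands 98 mm above the table, the grip reaching from 61 to 135 mm.
- probe_foot (a point): Centre of the end face of the probe's sprung foot; moves with the foot.
- probe_focus (a point): The probe's reading point: on its axis, 50 mm in front of the end of the foot.
- tip (a joint): How far the sprung foot is pushed into the probe, m: 0 out, 0.010 bottomed. Spring about 0.5 N at the start plus 0.5 N per mm, so about 3 N half way.
- screw_pot: Bystander: white pot with a green lid, 45 mm wide, 43 mm high; origin at the middle of its underside.
- tile: Bystander: black reference tile lying flat, 62 x 88 x 13 mm; origin at the middle of its underside.
- sharpener: Bystander: small metal pencil sharpener, 15 x 25 x 14 mm; origin at the middle of its underside.
Not all that is in view belongs to the job. Of the things that look like the probe, the largest one is meant.

How it is judged:
By the outcome, as a careful person would: the job done as asked, in the order asked, and still so for the second after the job is handed in, while the arm keeps its last pose, push and grip.
It also fails if it takes over 42 s, if anything falls off the work surface, if the arm or the gripper's body presses on something with over 40 N, if the wrist force passes 120 N, or if a joint passes its speed limit or range.

## Working session

There is one attempt and no reset: what is moved stays moved. The work goes in short steps, Python scripts to look and compute and a tool call to move; the robot and the scene stay as the last step left them, time stands still between calls to the robot, and variables do not carry over. Pictures are saved under pics/ and viewed, and the job is handed in when it is done.

Besides the shell and the picture viewer there is one more tool, called after "Call:" by a JSON object that holds its "method" and its "body", one argument or row to a line. step_arm: Moves the arm, as the interface text tells. Shifts and turns lie within -1 to 1; 1 stands for 400 mm of shift or 180 degrees of turn. Its arguments: {"type":"object","properties":{"motion":{"type":"array"},"force":{"type":"number"}},"required":["motion"]}

```bash
mkdir -p pics; ls; python3 - <<'E'
from bench import arm
import cv2,numpy as np
s=arm.state();print(s)
for n in("scene","side","wrist"):
    print(n,arm.camera_info(n))
    p,d=arm.read_camera(n);cv2.imwrite(f"pics/{n}0.png",p[:,:,::-1]);np.save(f"{n}0_d.npy",d);np.save(f"{n}0_p.npy",p)
E
```

```text
pics
{'time': 0.0, 'joints': array([ 5.10924289e-06,  2.60691532e-01, -1.39385216e-01,  1.17271007e+00,
        8.26550616e-07,  1.57077873e+00]), 'joint_velocities': array([0.0011114 , 0.00081547, 0.0001846 , 0.0004288 , 0.00111496,
       0.00158393]), 'tau': array([-3.22425103e-04, -4.05677426e+01,  2.53926122e+01,  1.89446745e-02,
       -4.02533055e-05,  2.61086342e-05]), 'position': array([5.24306695e-01, 2.94363707e-06, 2.30454867e-01]), 'tcp_rot': array([-1.71762232e-05,  1.57278682e+00,  1.84944417e-05]), 'contact_force': array([ 0.11516066,  0.07246584, -1.02181313]), 'ft_torque': array([-0.00171181,  0.08232951,  0.00103483]), 'opening': 0.08545570470039458}
scene {'fov_y': 42.77706605163803, 'cx': 317.7845478020024, 'cy': 241.374816549062, 'k1': -0.21441115553169068, 'rvec': array([ 2.14469094, -1.30661502,  0.47025119]), 'tvec': array([-0.14834404,  0.40886677,  1.16447787])}
side {'fov_y': 56.396802666718514, 'cx': 320.8451846954651, 'cy': 238.49358834475467, 'k1': 0.002032215129348413, 'rvec': array([ 0.48967844, -2.44550333,  1.5838292 ]), 'tvec': array([0.49659723, 0.11622625, 0.94571923])}
wrist {'fov_y': 65.29497369887407, 'cx': 317.34108911766174, 'cy': 245.8198977290407, 'k1': -0.08042215519240004, 'tool_from_camera': array([[-2.00670239e-04, -2.71560615e-01,  9.62421317e-01,
        -1.42608989e-01],
       [-7.12838016e-04, -9.62421053e-01, -2.71560689e-01,
         6.82533455e-02],
       [ 9.99999726e-01, -7.40544651e-04, -4.49466786e-07,
        -9.75319297e-05],
       [ 0.00000000e+00,  0.00000000e+00,  0.00000000e+00,
         1.00000000e+00]])}
```

View pics/scene0.png

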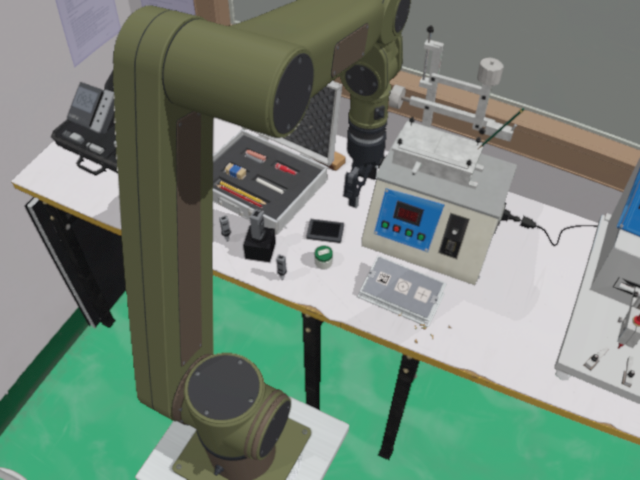

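View pics/side0.png

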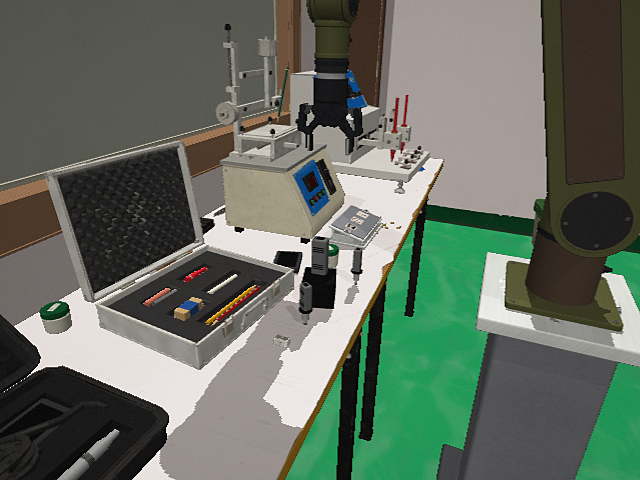

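View pics/wrist0.png

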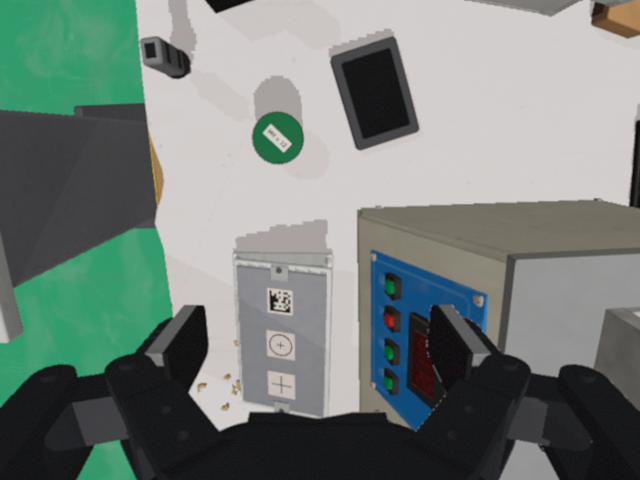

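The big probe stands in the holder at scene (258,225) / side (320,255). The things I could mistake for it are two small probe-like items at scene (225,226) and (282,265), and a white pen in the case at side (85,460). I choose the one in the holder, and I'll check it in a crop.

```bash
cat > h.py <<'E'
import numpy as np,cv2
from scipy.spatial.transform import Rotation as R
from bench import arm
def K(i):
    f=240/np.tan(np.radians(i["fov_y"])/2);return f,i["cx"],i["cy"],i["k1"]
def rays(name,uv,st=None):
    """origin, dirs (cam z=1) in world"""
    i=arm.camera_info(name);f,cx,cy,k=K(i);uv=np.atleast_2d(uv).astype(float)
    d=np.c_[(uv[:,0]-cx)/f,(uv[:,1]-cy)/f];u=d.copy()
    for _ in range(20): u=d/(1+k*(u**2).sum(1,keepdims=True))
    d=np.c_[u,np.ones(len(u))]
    if "rvec" in i:
        Rm=R.from_rotvec(i["rvec"]).as_matrix();o=-Rm.T@i["tvec"];return o,d@Rm
    T=i["tool_from_camera"];Rt=R.from_rotvec(st["tcp_rot"]).as_matrix()
    return Rt@T[:3,3]+st["position"],d@(Rt@T[:3,:3]).T
def onz(name,uv,z,st=None):
    o,d=rays(name,uv,st);return o+d*((z-o[2])/d[:,2])[:,None]
def dep(name,uv,D,st=None):
    o,d=rays(name,uv,st);uv=np.atleast_2d(uv);dd=np.array([np.median(D[v-2:v+3,u-2:u+3]) for u,v in uv.round().astype(int)])
    return o+d*dd[:,None]
def proj(name,P,st=None):
    i=arm.camera_info(name);f,cx,cy,k=K(i);P=np.atleast_2d(P)
    if "rvec" in i: c=P@R.from_rotvec(i["rvec"]).as_matrix().T+i["tvec"]
    else:
        T=i["tool_from_camera"];Rt=R.from_rotvec(st["tcp_rot"]).as_matrix()
        c=((P-st["position"])@Rt-T[:3,3])@T[:3,:3]
    u=c[:,:2]/c[:,2:];u=u*(1+k*(u**2).sum(1,keepdims=True));return u*f+[cx,cy]
def cloud(name,D,st=None):
    v,u=np.mgrid[0:480,0:640];o,d=rays(name,np.c_[u.ravel(),v.ravel()],st)
    P=o+d*D.ravel()[:,None];P[D.ravel()<=0]=np.nan;return P.reshape(480,640,3)
E
python3 - <<'E'
from h import *
st=arm.state();st["position"]
D=np.load("wrist0_d.npy");P=np.load("wrist0_p.npy")
print("wrist label,ring,cross,pot,tile",dep("wrist",[[280,301],[281,345],[281,385],[277,138],[375,93]],D,st).round(4))
C=cloud("wrist",D,st)
m=np.zeros((480,640),bool);m[285:400,245:320]=1
pts=C[m];pts=pts[np.isfinite(pts).all(1)];c=np.median(pts,0)
for _ in range(5):
    q=pts-c;w=np.linalg.svd(q,full_matrices=0)[2][2];r=abs(q@w);pts=pts[r<max(.003,np.median(r)*3)];c=pts.mean(0)
w*=np.sign(w[2]);print("panel n",w,"tilt",np.degrees(np.arccos(w[2])),"az",np.degrees(np.arctan2(w[1],w[0])),c)
S=np.load("scene0_d.npy");Q=np.load("side0_d.npy")
print("scene probe top",dep("scene",[[259,214],[259,225],[258,247]],S).round(3))
print("side",dep("side",[[320,239],[320,255],[318,293],[305,300],[357,262]],Q).round(3))
a=cv2.resize(np.load("scene0_p.npy")[190:290,200:340,::-1],None,fx=5,fy=5,interpolation=2)
b=cv2.resize(np.load("side0_p.npy")[220:330,270:380,::-1],None,fx=5,fy=5,interpolation=2)
cv2.imwrite("pics/a.png",a);cv2.imwrite("pics/b.png",b)
E
```

```text
wrist label,ring,cross,pot,tile [[ 0.4876 -0.0825  0.0372]
 [ 0.4871 -0.131   0.0375]
 [ 0.4855 -0.1795  0.0369]
 [ 0.4897  0.0707  0.0427]
 [ 0.5765  0.1108  0.0135]]
panel n [-0.2580067   0.00499132  0.96613023] tilt 14.954682508284384 az 178.8917119004585 [ 0.48769592 -0.12927997  0.03679072]
scene probe top [[0.452 0.216 0.134]
 [0.441 0.211 0.109]
 [0.422 0.208 0.052]]
side [[0.449 0.227 0.136]
 [0.446 0.234 0.105]
 [0.44  0.253 0.033]
 [0.438 0.322 0.058]
 [0.398 0.144 0.058]]
```

View pics/a.png

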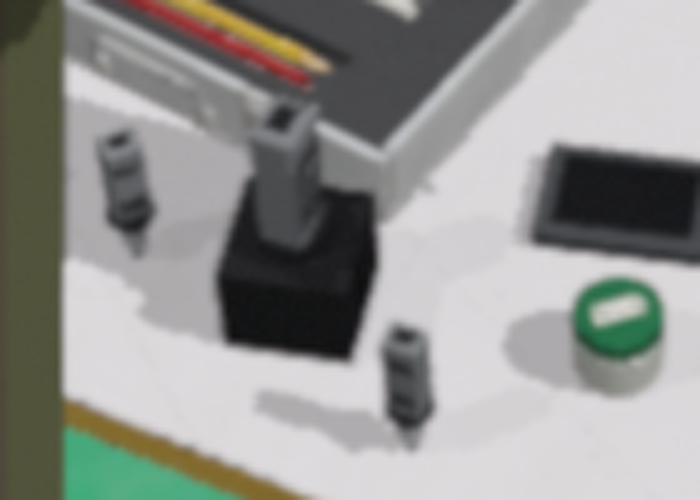

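View pics/b.png

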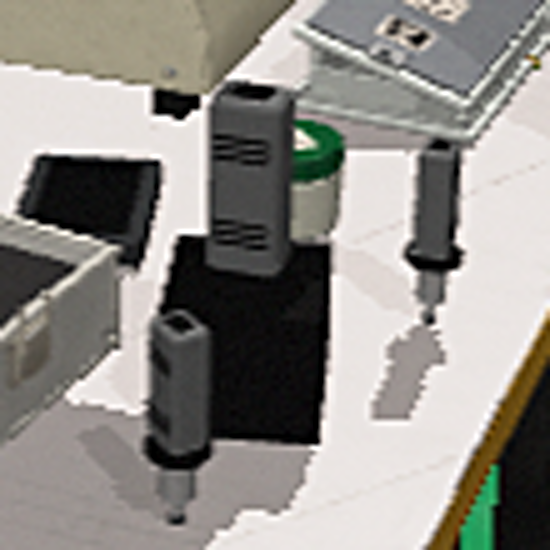

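The crops confirm it: the largest one sits in the black holder, and the two small lookalikes are beside it. I'll move the wrist above it for a close look.

Call:
{"method": "step_arm", "body": {
  "motion": [
    [[-0.06,0.1,-0.05,0,0,0,-1],[-0.125,0.2,-0.1,0,0,0,-1],[-0.125,0.3,-0.15,0,0,0,-1],[-0.125,0.4,-0.2,0,0,0,-1],[-0.125,0.425,-0.2,0,0,0,-1],[-0.125,0.425,-0.2,0,0,0,-1],[-0.125,0.425,-0.2,0,0,0,-1],[-0.125,0.425,-0.2,0,0,0,-1],[-0.125,0.425,-0.2,0,0,0,-1]]
  ]
}}

```text
time: 0.9
position: [0.4452, 0.1691, 0.281]
tcp_rot: [0.001, 1.571, -0.002]
contact_force: [-0.2, -0.3, 0.1]
opening: 0.0854
```

```bash
python3 - <<'E'
from h import *
st=arm.state();print(st["position"],st["tcp_rot"],st["joint_velocities"].round(3),st["contact_force"])
p,d=arm.read_camera("wrist");cv2.imwrite("pics/w1.png",p[:,:,::-1]);np.save("w1_d.npy",d);np.save("w1_p.npy",p)
C=cloud("wrist",d,st)
# top of probe
m=(C[...,2]>.128)&(C[...,2]<.142)&(abs(C[...,0]-.445)<.06)&(abs(C[...,1]-.22)<.06)
P=C[m];print("top n",m.sum(),P.mean(0),P[:,2].min(),P[:,2].max())
r=cv2.minAreaRect((P[:,:2]*1000).astype(np.float32));print("rect mm",r)
m2=(C[...,2]>.048)&(C[...,2]<.062)&(abs(C[...,0]-.445)<.07)&(abs(C[...,1]-.22)<.07)
P=C[m2];print("holder",m2.sum(),P.mean(0),np.percentile(P[:,2],[5,50,95]));print(cv2.minAreaRect((P[:,:2]*1000).astype(np.float32)))
E
```

```text
[0.4452448  0.16905091 0.28101151] [ 5.55264653e-04  1.57122731e+00 -1.54852792e-03] [-0.014  0.001  0.003  0.     0.     0.004] [-0.19449558 -0.319024    0.11450768]
top n 1235 [0.45211601 0.2232539  0.13471359] 0.12940683141851367 0.13789818572611323
rect mm ((452.2098693847656, 222.98190307617188), (30.08022689819336, 24.235408782958984), 4.928776741027832)
holder 3273 [0.45253094 0.22571008 0.05530059] [0.05366897 0.05513007 0.05860831]
((474.45867919921875, 232.34890747070312), (117.78648376464844, 70.74021911621094), 23.024505615234375)
```

View pics/w1.png

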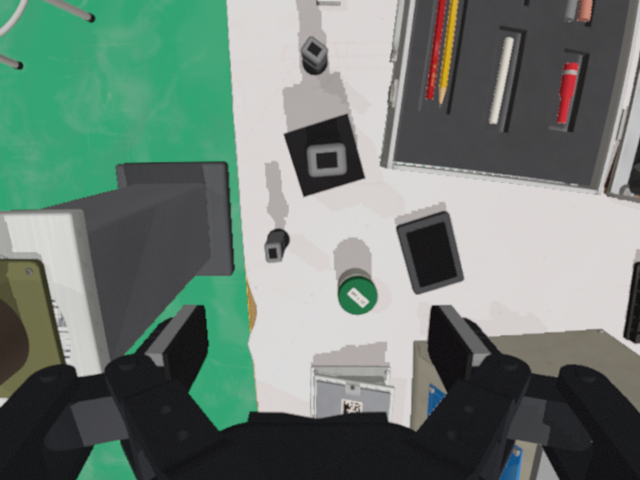

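The close view shows the probe's top at wrist pixel (327,160). It measures 30 x 24 mm with its centre at (0.452, 0.223, 0.135), and its long side is turned about 5° from x. The holder top is at z 0.055. These match the sizes given. I'll turn the jaws to close across the 24 mm width, then go above it.

Call:
{"method": "step_arm", "body": {
  "motion": [
    [[0.1,0.066,0.009,-0.05,0,0,-1],[0.2,0.1325,0.0175,-0.1,0,0,-1],[0.2,0.1325,0.0175,-0.14,0,0,-1],[0.2,0.1325,0.0175,-0.18,0,0,-1],[0.2,0.1325,0.0175,-0.22,0,0,-1],[0.2,0.1325,0.0175,-0.26,0,0,-1],[0.2,0.1325,0.0175,-0.3,0,0,-1],[0.2,0.1325,0.0175,-0.34,0,0,-1],[0.2,0.1325,0.0175,-0.38,0,0,-1],[0.2,0.1325,0.0175,-0.42,0,0,-1]]
  ]
}}

```text
time: 1.78
position: [0.4526, 0.2216, 0.201]
tcp_rot: [-0.973, 1.343, 0.972]
contact_force: [-1.0, 0.7, -0.0]
opening: 0.0855
```

```bash
cat > d.py <<'E'
from h import *
def delta(Rt,pt,st=None):
    st=st or arm.state();A=R.from_rotvec(st["tcp_rot"]);
    s=A.inv().apply(np.array(pt)-st["position"])/.4;r=(A.inv()*Rt).as_rotvec()/np.pi
    print("t",round(st["time"],2),"pos",st["position"].round(4),"j",st["joints"].round(2),"F",st["contact_force"].round(2),"open",round(st["opening"],4))
    print("shift units",s.round(4),"turn units",r.round(4))
def frame(x,zhint):
    x=np.array(x,float);x/=np.linalg.norm(x);z=np.array(zhint,float);z-=x*(x@z);z/=np.linalg.norm(z)
    return R.from_matrix(np.c_[x,np.cross(z,x),z])
E
python3 - <<'E'
from d import *
a=np.radians(94.9)
delta(frame([0,0,-1],[np.cos(a),np.sin(a),0]),[.4522,.2230,.20])
E
```

```text
t 1.78 pos [0.4526 0.2216 0.201 ] j [ 0.46  0.24 -0.25  1.08 -0.    0.77] F [-1.05  0.67 -0.04] open 0.0855
shift units [0.0025 0.002  0.0029] turn units [-1.282e-01 -2.000e-04 -1.000e-04]
```

Call:
{"method": "step_arm", "body": {
  "motion": [
    [[0,0,0,-0.04,0,0,-1],[0,0,0,-0.08,0,0,-1],[0,0,0,-0.107,0,0,-1],[0,0,0,-0.107,0,0,-1],[0,0,0,-0.107,0,0,-1],[0,0,0,-0.107,0,0,-1]]
  ]
}}

```text
time: 2.28
position: [0.4523, 0.2223, 0.2012]
tcp_rot: [-1.218, 1.204, 1.218]
contact_force: [0.1, -0.1, -0.6]
opening: 0.0852
```

```bash
python3 - <<'E'
from d import *
a=np.radians(94.9)
delta(frame([0,0,-1],[np.cos(a),np.sin(a),0]),[.4522,.2230,.08])
st=arm.state();p,d=arm.read_camera("wrist");cv2.imwrite("pics/w2.png",p[:,:,::-1])
C=cloud("wrist",d,st)
m=(C[...,2]>.13)&(C[...,2]<.142)&(abs(C[...,0]-.45)<.03)&(abs(C[...,1]-.22)<.03)
P=C[m];print(m.sum(),P.mean(0),cv2.minAreaRect((P[:,:2]*1000).astype(np.float32)))
E
```

```text
t 2.28 pos [0.4523 0.2223 0.2012] j [ 0.46  0.24 -0.25  1.08 -0.    0.44] F [ 0.11 -0.09 -0.55] open 0.0852
shift units [3.029e-01 2.000e-04 1.800e-03] turn units [-0.0234 -0.     -0.0001]
1887 [0.45035637 0.22324448 0.13456206] ((451.53582763671875, 223.23141479492188), (29.81198501586914, 23.989397048950195), 4.789261341094971)
```

View pics/w2.png

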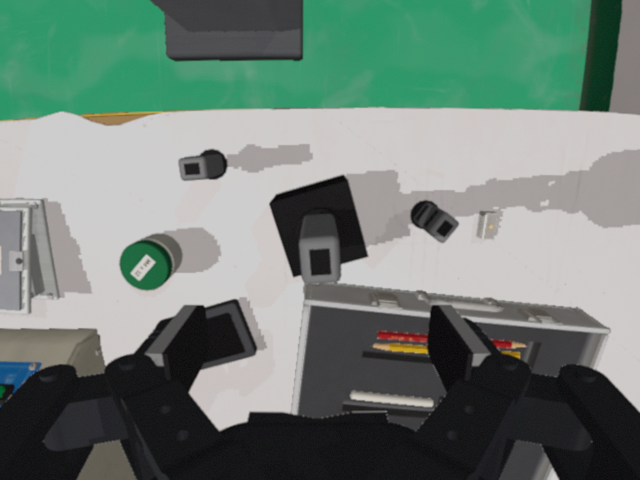

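Call:
{"method": "step_arm", "body": {
  "motion": [
    [[0.0,0.001,0.002,-0.0234,0,0,-1],[0.06,0.001,0.002,-0.0234,0,0,-1],[0.12,0.001,0.002,-0.0234,0,0,-1],[0.17,0.001,0.002,-0.0234,0,0,-1],[0.22,0.001,0.002,-0.0234,0,0,-1],[0.26,0.001,0.002,-0.0234,0,0,-1],[0.29,0.001,0.002,-0.0234,0,0,-1],[0.303,0.001,0.002,-0.0234,0,0,-1],[0.303,0.001,0.002,-0.0234,0,0,-1],[0.303,0.001,0.002,-0.0234,0,0,-1]]
  ]
}}

```text
time: 3.17
position: [0.4518, 0.2238, 0.0803]
tcp_rot: [-1.274, 1.166, 1.274]
contact_force: [-0.7, 0.4, -0.8]
opening: 0.0852
```

```bash
python3 - <<'E'
from d import *
a=np.radians(94.9)
delta(frame([0,0,-1],[np.cos(a),np.sin(a),0]),[.4520,.2230,.08])
st=arm.state();p,d=arm.read_camera("side");cv2.imwrite("pics/s3.png",cv2.resize(p[180:360,220:420,::-1],None,fx=3,fy=3))
E
```

```text
t 3.17 pos [0.4518 0.2238 0.0803] j [ 0.46  0.34 -0.45  0.78 -0.    0.37] F [-0.72  0.36 -0.8 ] open 0.0852
shift units [ 0.0009 -0.0004 -0.0021] turn units [ 0.0009 -0.      0.    ]
```

View pics/s3.png

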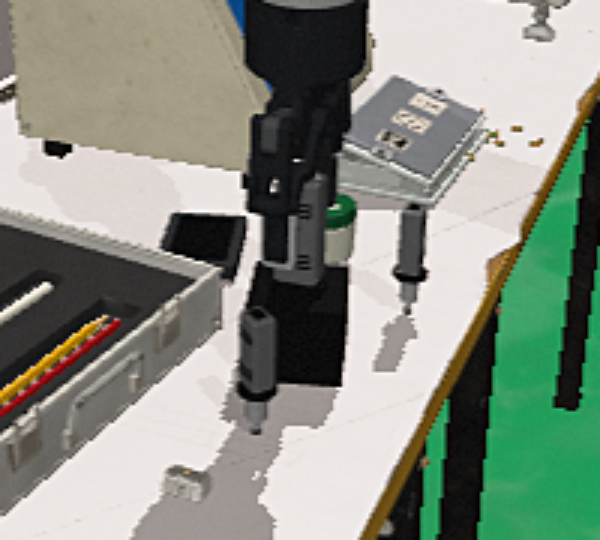

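The picture shows the open fingers straddling the big grip. Now I'll close.

Call:
{"method": "step_arm", "body": {
  "motion": [
    [[0,0,-0.002,0,0,0,1],[0,0,-0.002,0,0,0,1],[0,0,-0.002,0,0,0,1],[0,0,-0.002,0,0,0,1],[0,0,-0.002,0,0,0,1],[0,0,-0.002,0,0,0,1],[0,0,-0.002,0,0,0,1],[0,0,-0.002,0,0,0,1],[0,0,-0.002,0,0,0,1],[0,0,-0.002,0,0,0,1]]
  ],
  "force": 50
}}

```text
time: 4.05
position: [0.4518, 0.2231, 0.0804]
tcp_rot: [-1.274, 1.165, 1.274]
contact_force: [-0.3, -0.1, 5.0]
opening: 0.0232
```

Call:
{"method": "step_arm", "body": {
  "motion": [
    [[-0.02,0,0,0,0,0,1],[-0.06,0,0,0,0,0,1],[-0.11,0,0,0,0,0,1],[-0.16,0,0,0,0,0,1],[-0.21,0,0,0,0,0,1],[-0.26,0,0,0,0,0,1],[-0.31,0,0,0,0,0,1],[-0.33,0,0,0,0,0,1],[-0.33,0,0,0,0,0,1],[-0.33,0,0,0,0,0,1]]
  ]
}}

```text
time: 4.88
position: [0.4515, 0.2229, 0.2117]
tcp_rot: [-1.274, 1.166, 1.274]
contact_force: [-0.2, -0.2, -1.7]
opening: 0.0233
```

```bash
python3 - <<'E'
from d import *
st=arm.state();print(st["position"],st["contact_force"],st["opening"])
for n in("side","scene","wrist"):
    p,d=arm.read_camera(n);np.save(n+"4.npy",p);np.save(n+"4_d.npy",d);cv2.imwrite(f"pics/{n}4.png",p[:,:,::-1])
E
```

```text
[0.45153955 0.22293179 0.21168453] [-0.19860467 -0.19689022 -1.6610382 ] 0.023312483580292812
```

View pics/wrist4.png

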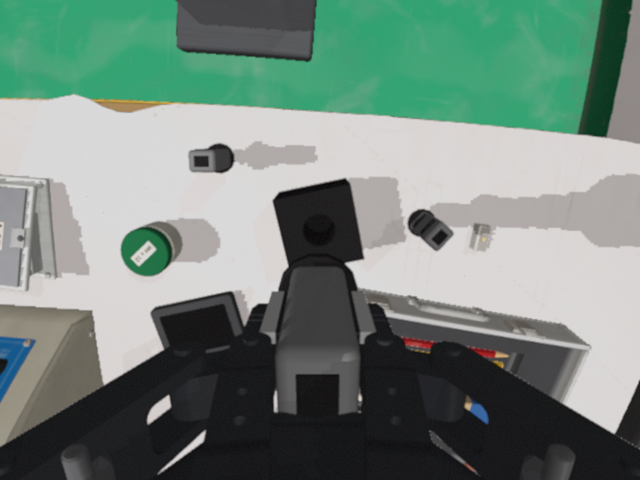

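View pics/side4.png

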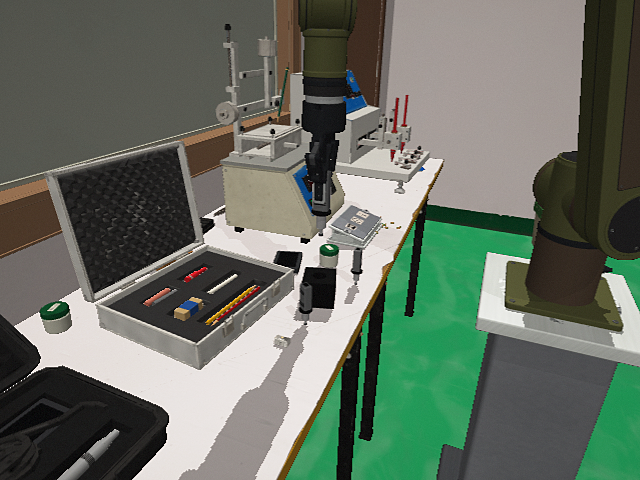

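View pics/scene4.png

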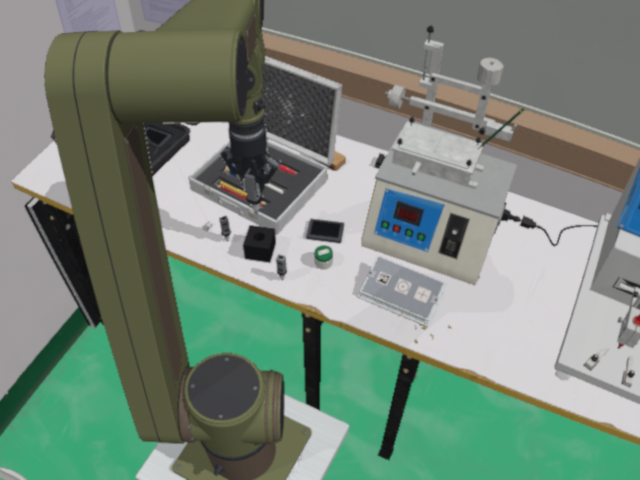

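The probe is held with its nose free of the holder, and the bystanders are unmoved. Next I'll check the probe's alignment in the tool frame.

```bash
python3 - <<'E'
from d import *
st=arm.state();A=R.from_rotvec(st["tcp_rot"])
for n in("wrist","side"):
    D=np.load(n+"4_d.npy");C=cloud(n,D,st);T=A.inv().apply(C.reshape(-1,3)-st["position"]).reshape(480,640,3)
    m=(abs(T[...,2])<.05)&(abs(T[...,1])<.045)&(T[...,0]>-.08)&(T[...,0]<.09)
    if n=="wrist":
        f=(abs(T[...,2])<.008)&(T[...,1]>.005)&(T[...,1]<.025)&(T[...,0]>-.045)&(T[...,0]<.01)
        P=T[f];
        k=np.polyfit(P[:,0],P[:,1],1);r=P[:,1]-np.polyval(k,P[:,0]);print("face y(x)",k,"tilt deg",np.degrees(np.arctan(k[0])),"resid",r.std(),f.sum(), "mean y",P[:,1].mean())
        f=(abs(T[...,2])<.02)&(abs(T[...,1])<.02)&(T[...,0]>-.065)&(T[...,0]<-.045);P=T[f];print("top",f.sum(),np.median(P,0))
    else:
        for a,b in[(.02,.026),(.028,.05),(.058,.068)]:
            f=m&(T[...,0]>a)&(T[...,0]<b);P=T[f];print(a,f.sum(),P.mean(0),P.min(0),P.max(0))
        f=m&(T[...,0]>.0);print("max x",np.sort(T[f][:,0])[-8:])
p=np.load("side4.npy");cv2.imwrite("pics/s4c.png",cv2.resize(p[130:240,260:380,::-1],None,fx=5,fy=5,interpolation=2))
# projected axis points
q=[[x,0,0] for x in(-.0546,.0194,.0254,.0704)]
print(proj("side",A.apply(q)+st["position"]).round(1))
print((proj("side",A.apply(q)+st["position"])-[260,130])*5)
E
```

```text
face y(x) [0.00341707 0.01484704] tilt deg 0.195782677247796 resid 0.00026368173222735865 2905 mean y 0.014768877750981227
top 8236 [-0.05406306  0.00970801 -0.00023494]
0.02 36 [0.02175058 0.00310084 0.01427825] [ 0.02000623 -0.01593516  0.00230656] [0.02428283 0.01832406 0.01986775]
0.028 110 [0.03900285 0.00202542 0.0071585 ] [ 0.02806406 -0.00745383 -0.00022397] [0.04984987 0.00968127 0.01179212]
0.058 22 [0.06378261 0.0001964  0.00215819] [ 0.05846911 -0.00484626 -0.00067509] [0.06786752 0.0037394  0.00547591]
max x [0.06587469 0.06596633 0.06641874 0.06676465 0.06691653 0.06730634
 0.06786752 0.06825962]
[[321.6 171.5]
 [320.8 210.4]
 [320.8 213.5]
 [320.3 235.7]]
[[308.02039392 207.43922031]
 [304.06774242 402.23931666]
 [303.76004048 417.40372277]
 [301.5096335  528.30918663]]
```

View pics/s4c.png

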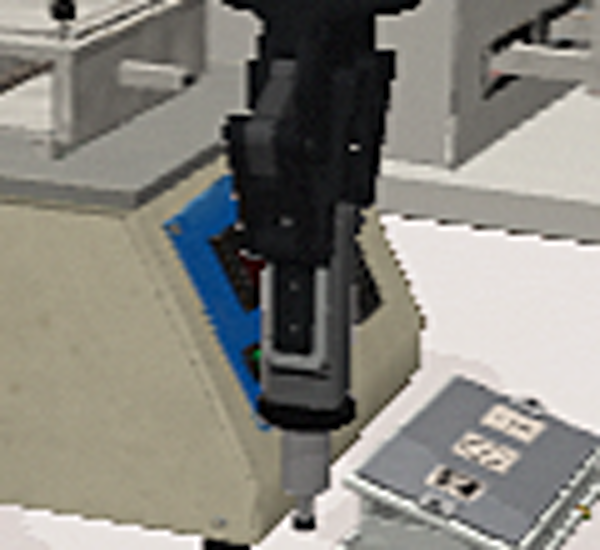

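Grasp tilt is 0.2°, and the foot lies about 70 mm ahead of the TCP on the axis. Now I'll refine the label and ring positions.

```bash
python3 - <<'E'
from d import *
st={"position":np.array([5.24306695e-01,2.94e-06,2.30454867e-01]),"tcp_rot":np.array([-1.7e-5,1.57278682,1.8e-5])}
R0={"wrist":(270,420,235,330,150),"scene":(255,330,360,450,170),"side":(195,260,320,400,170)}
for n,(a,b,c,d_,_) in R0.items():
    p=np.load(n+("4" if n!="wrist" else "0_p")+".npy")
    g=p[a:b,c:d_].astype(int);g=cv2.resize(g.astype(np.uint8),None,fx=4,fy=4,interpolation=cv2.INTER_CUBIC)
    gr=g.min(2);cv2.imwrite(f"pics/c_{n}.png",g[:,:,::-1])
    m=(gr>200).astype(np.uint8)
    m=cv2.morphologyEx(m,cv2.MORPH_CLOSE,np.ones((17,17)) if n=="wrist" else np.ones((11,11)))
    cs=cv2.findContours(m,0,2)[0]
    for q in cs:
        if 300<cv2.contourArea(q)<30000:
            (x,y),wh,an=cv2.minAreaRect(q);u=(x+.5)/4-.5+c;v=(y+.5)/4-.5+a
            print(n,round(u,1),round(v,1),np.array(wh).round()/4,onz(n,[[u,v]],.036,st)[0].round(4))
E
```

```text
wrist 253.4 405.4 [28.  37.5] [ 0.4537 -0.2058  0.036 ]
scene 382.3 323.5 [61.25 26.75] [ 0.3731 -0.1306  0.036 ]
scene 415.6 280.9 [116.25  52.75] [ 0.5114 -0.1529  0.036 ]
side 345.5 254.5 [ 9.75 14.75] [0.4447 0.078  0.036 ]
side 362.1 214.1 [10.25  4.  ] [ 0.4846 -0.1805  0.036 ]
```

View pics/c_wrist.png

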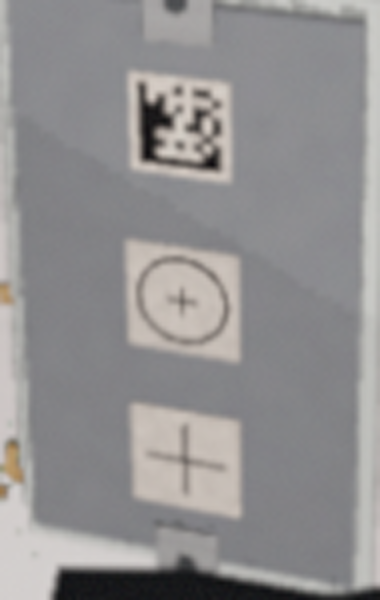

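View pics/c_scene.png

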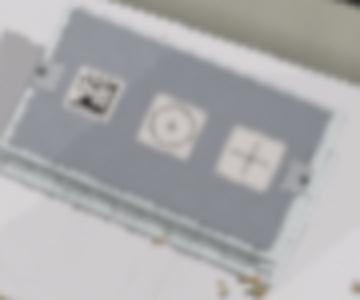

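```bash
python3 - <<'E'
from d import *
st={"position":np.array([5.24306695e-01,2.94e-06,2.30454867e-01]),"tcp_rot":np.array([-1.7e-5,1.57278682,1.8e-5])}
w=np.array([[180,127],[182,300],[187,461]])/4-.4+[235,270]
s=np.array([[93,93],[172,126],[250,159]])/4-.4+[360,255]
print("wrist z=.036\n",onz("wrist",w,.036,st).round(4));print("scene\n",onz("scene",s,.036).round(4))
D=np.load("scene4_d.npy");print(dep("scene",s,D).round(4))
n="wrist"
for a,b in zip(w,s):
    o1,d1=rays("wrist",a,st);o2,d2=rays("scene",b);A=np.c_[d1[0],-d2[0]];t=np.linalg.lstsq(A,o2-o1,rcond=None)[0]
    P=o1+d1[0]*t[0];Q=o2+d2[0]*t[1];print("tri",((P+Q)/2).round(4),"gap mm",np.linalg.norm(P-Q)*1e3)
q=np.load("side4.npy")[195:245,320:400,::-1];cv2.imwrite("pics/c_side8.png",cv2.resize(q,None,fx=8,fy=8,interpolation=2))
E
```

```text
wrist z=.036
 [[ 0.4863 -0.0825  0.036 ]
 [ 0.4853 -0.1305  0.036 ]
 [ 0.485  -0.1789  0.036 ]]
scene
 [[ 0.4853 -0.0828  0.036 ]
 [ 0.4845 -0.1318  0.036 ]
 [ 0.4834 -0.1797  0.036 ]]
[[ 0.485  -0.0829  0.0364]
 [ 0.4842 -0.1319  0.0363]
 [ 0.4835 -0.1797  0.0359]]
tri [ 0.486  -0.0828  0.0351] gap mm 0.3903365438760133
tri [ 0.4852 -0.1315  0.0346] gap mm 0.4549560939423398
tri [ 0.4847 -0.1797  0.0346] gap mm 0.5791178667530554
```

View pics/c_side8.png

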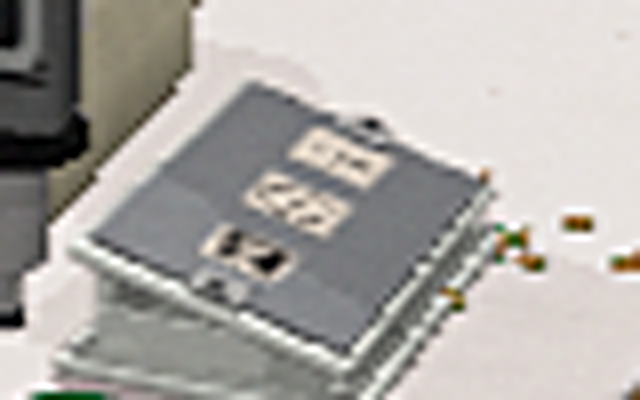

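Both views agree to within 1–1.5 mm: label (0.4858, -0.0827, 0.036), ring (0.4850, -0.1312, 0.036), yaw -1°. Spacing is 48.5 mm and the tilt matches the 15° given. Now I'll work out the move to the label.

```bash
cat >> d.py <<'E'
n=np.array([-.2588,.0045,.9659]);L=np.array([.4858,-.0827,.036]);G=np.array([.4850,-.1312,.036])
RT=frame(-n,[.0175,1,0])
E
python3 - <<'E'
from d import *
print(L+n*.12);delta(RT,L+n*.12)
delta(RT,L+n*.17)
E
```

```text
[ 0.454744 -0.08216   0.151908]
t 5.03 pos [0.4507 0.2225 0.2105] j [ 0.46  0.23 -0.23  1.11 -0.    0.37] F [-0.92  0.41 -2.54] open 0.0232
shift units [ 0.1475  0.057  -0.7594] turn units [ 0.0337  0.004  -0.0842]
t 5.03 pos [0.4507 0.2225 0.2105] j [ 0.46  0.23 -0.23  1.11 -0.    0.37] F [-0.92  0.41 -2.54] open 0.0232
shift units [ 0.0269  0.0895 -0.7561] turn units [ 0.0337  0.004  -0.0842]
```

Call:
{"method": "step_arm", "body": {
  "motion": [
    [[0,0,-0.06,0,0,-0.01,1],[0,0.01,-0.13,0.005,0,-0.02,1],[0,0.02,-0.21,0.01,0,-0.03,1],[0,0.03,-0.29,0.015,0.001,-0.04,1],[0.01,0.04,-0.37,0.02,0.002,-0.05,1],[0.015,0.05,-0.45,0.025,0.003,-0.06,1],[0.02,0.06,-0.53,0.03,0.004,-0.07,1],[0.025,0.07,-0.61,0.034,0.004,-0.08,1],[0.027,0.08,-0.69,0.034,0.004,-0.084,1],[0.027,0.089,-0.756,0.034,0.004,-0.084,1]]
  ]
}}

```text
time: 5.87
position: [0.4403, -0.0828, 0.1995]
tcp_rot: [-1.308, 1.024, 1.001]
contact_force: [0.1, 0.9, -1.1]
opening: 0.0231
```

Call:
{"method": "step_arm", "body": {
  "motion": [
    [[0,0,0,0,0,0,1],[0,0,0,0,0,0,1],[0,0,0,0,0,0,1],[0,0,0,0,0,0,1]]
  ]
}}

```text
time: 6.2
position: [0.4427, -0.0804, 0.2007]
tcp_rot: [-1.31, 1.022, 1.002]
contact_force: [-0.2, -0.3, -1.4]
opening: 0.0236
```

```bash
python3 - <<'E'
from d import *
delta(RT,L+n*.12)
st=arm.state();p,d=arm.read_camera("wrist");cv2.imwrite("pics/w5.png",p[:,:,::-1]);np.save("w5.npy",p);np.save("w5_d.npy",d)
print(proj("wrist",[L,G],st))
delta(RT,L+n*.12)
E
```

```text
t 6.2 pos [ 0.4427 -0.0804  0.2007] j [-0.22 -0.03 -0.61  0.74  0.05 -0.19] F [-0.16 -0.34 -1.35] open 0.0236
shift units [ 0.1256  0.0024 -0.0041] turn units [-0.      0.0007  0.0003]
[[315.92182591 222.75640014]
 [259.17406278 222.89534168]]
t 6.25 pos [ 0.4428 -0.0803  0.2008] j [-0.22 -0.03 -0.61  0.74  0.05 -0.19] F [ 0.47  0.7  -1.16] open 0.0232
shift units [ 0.1259  0.003  -0.0045] turn units [0.0002 0.0007 0.0004]
```

View pics/w5.png

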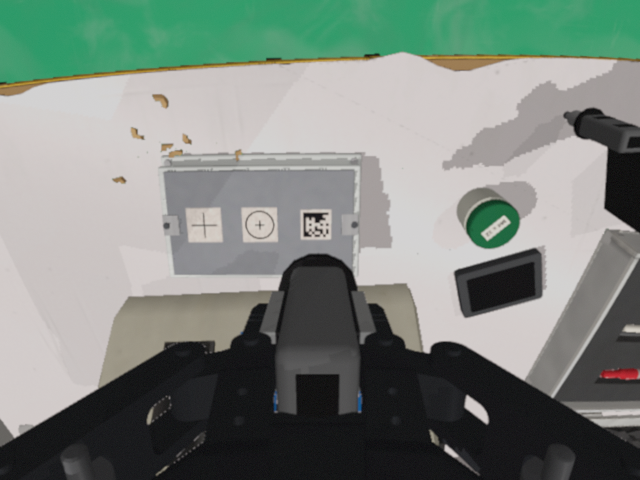

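The label is at wrist pixel (316,224) and the ring at (260,225). My predictions were (316,223) and (259,223), about 1 mm off. I'll close in to the 5 cm standoff and hold.

Call:
{"method": "step_arm", "body": {
  "motion": [
    [[0.03,0.001,-0.004,0,0.0007,0.0003,1],[0.06,0.001,-0.004,0,0.0007,0.0003,1],[0.09,0.001,-0.004,0,0.0007,0.0003,1],[0.11,0.001,-0.004,0,0.0007,0.0003,1],[0.12,0.001,-0.004,0,0.0007,0.0003,1],[0.1256,0.001,-0.004,0,0.0007,0.0003,1],[0.1256,0.001,-0.004,0,0.0007,0.0003,1],[0.1256,0.001,-0.004,0,0.0007,0.0003,1],[0.1256,0.001,-0.004,0,0.0007,0.0003,1]]
  ]
}}

```text
time: 7.0
position: [0.4561, -0.0831, 0.1533]
tcp_rot: [-1.311, 1.024, 0.998]
contact_force: [-0.2, -0.1, -1.4]
opening: 0.0236
```

```bash
python3 - <<'E'
from d import *
L=L+[.0007,0,0]
delta(RT,L+n*.12)
st=arm.state()
for c in("side","wrist","scene"):
    p,d=arm.read_camera(c);np.save(c+"6.npy",p);np.save(c+"6_d.npy",d);cv2.imwrite(f"pics/{c}6.png",p[:,:,::-1])
q=np.load("side6.npy")[150:250,310:410,::-1];cv2.imwrite("pics/side6c.png",cv2.resize(q,None,fx=6,fy=6,interpolation=2))
A=R.from_rotvec(st["tcp_rot"]);F=A.apply([[.07,0,0],[.0254,0,0]])+st["position"]
print(F,F[0]-.05*n,(proj("side",np.r_[F,[F[0]-.05*n]])-[310,150])*6)
print(proj("wrist",[L,G],st))
C=cloud("wrist",np.load("wrist6_d.npy"),st)
P=C.reshape(-1,3);P=P[(abs(P[:,0]-.485)<.04)&(abs(P[:,1]+.13)<.07)&(abs(P[:,2]-.036)<.015)]
c=P.mean(0)
for _ in range(5):
    w=np.linalg.svd(P-P.mean(0),full_matrices=0)[2][2];w*=np.sign(w[2]);r=(P-P.mean(0))@w;P=P[abs(r)<.002]
print("normal",w,"plane z at G.xy",(P.mean(0)@w-w[0]*G[0]-w[1]*G[1])/w[2],len(P))
E
```

```text
t 7.0 pos [ 0.4561 -0.0831  0.1533] j [-0.21  0.03 -0.68  0.6   0.05 -0.19] F [-0.24 -0.1  -1.42] open 0.0236
shift units [0.0029 0.0026 0.0024] turn units [-0.0003 -0.0003  0.0007]
[[ 0.47438069 -0.08352337  0.08572278]
 [ 0.4627405  -0.08327324  0.12877628]] [ 0.48732069 -0.08374837  0.03742778] [[275.81344169 354.10012068]
 [308.0089402  261.34318441]
 [241.35638496 454.08945071]]
[[319.71094589 236.72695932]
 [253.03803338 236.02542912]]
normal [-0.2595429   0.00514475  0.96571788] plane z at G.xy 0.03580321212829588 18708
```

View pics/side6c.png

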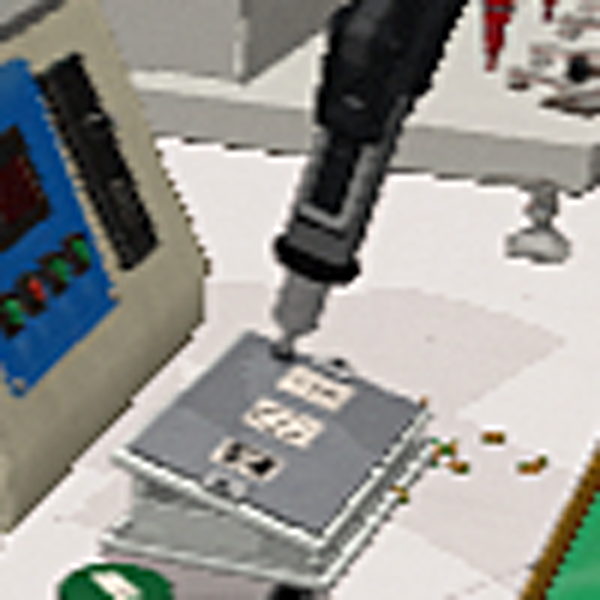

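View pics/wrist6.png

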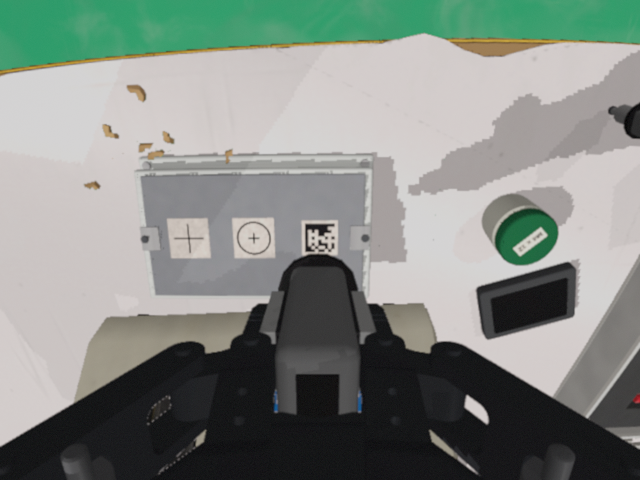

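The probe is aimed at the label, with the foot in the side crop at (283,350) and the label at (248,459). The depth fit gives a panel normal of (-0.2595, 0.005, 0.966) and z 0.0358, so it is square. I'll trim about 1 mm and then hold for over two seconds.

Call:
{"method": "step_arm", "body": {
  "motion": [
    [[0.003,0.0022,0.002,0,0,0,1],[0.003,0.0022,0.002,0,0,0,1],[0.003,0.0022,0.002,0,0,0,1],[0.003,0.0022,0.002,0,0,0,1],[0.003,0.0022,0.002,0,0,0,1],[0.003,0.0022,0.002,0,0,0,1],[0.003,0.0022,0.002,0,0,0,1],[0.003,0.0022,0.002,0,0,0,1],[0.003,0.0022,0.002,0,0,0,1],[0.003,0.0022,0.002,0,0,0,1]]
  ]
}}

```text
time: 7.98
position: [0.4552, -0.0823, 0.1513]
tcp_rot: [-1.311, 1.024, 0.999]
contact_force: [-0.8, -0.2, -1.8]
opening: 0.0231
```

Call:
{"method": "step_arm", "body": {
  "motion": [
    [[0,0,0,0,0,0,1],[0,0,0,0,0,0,1],[0,0,0,0,0,0,1],[0,0,0,0,0,0,1],[0,0,0,0,0,0,1],[0,0,0,0,0,0,1],[0,0,0,0,0,0,1],[0,0,0,0,0,0,1],[0,0,0,0,0,0,1],[0,0,0,0,0,0,1]]
  ]
}}

```text
time: 8.82
position: [0.4552, -0.0823, 0.1513]
tcp_rot: [-1.311, 1.024, 0.999]
contact_force: [0.2, -0.3, -1.2]
opening: 0.0235
```

Call:
{"method": "step_arm", "body": {
  "motion": [
    [[0,0,0,0,0,0,1],[0,0,0,0,0,0,1],[0,0,0,0,0,0,1],[0,0,0,0,0,0,1],[0,0,0,0,0,0,1],[0,0,0,0,0,0,1],[0,0,0,0,0,0,1],[0,0,0,0,0,0,1],[0,0,0,0,0,0,1],[0,0,0,0,0,0,1]]
  ]
}}

```text
time: 9.65
position: [0.4552, -0.0823, 0.1513]
tcp_rot: [-1.311, 1.024, 0.999]
contact_force: [0.9, 0.0, -0.8]
opening: 0.0236
```

Call:
{"method": "step_arm", "body": {
  "motion": [
    [[0,0,0,0,0,0,1],[0,0,0,0,0,0,1],[0,0,0,0,0,0,1],[0,0,0,0,0,0,1],[0,0,0,0,0,0,1],[0,0,0,0,0,0,1],[0,0,0,0,0,0,1],[0,0,0,0,0,0,1],[0,0,0,0,0,0,1],[0,0,0,0,0,0,1]]
  ]
}}

```text
time: 10.48
position: [0.4552, -0.0823, 0.1513]
tcp_rot: [-1.311, 1.024, 0.999]
contact_force: [0.3, -0.4, -1.1]
opening: 0.0237
```

```bash
python3 - <<'E'
from d import *
delta(RT,L+[.0007,0,0]+n*.12)
G=G+[.0007,0,0]
delta(RT,G+n*.10)
E
```

```text
t 10.48 pos [ 0.4552 -0.0823  0.1513] j [-0.21  0.03 -0.68  0.6   0.05 -0.19] F [ 0.27 -0.35 -1.11] open 0.0237
shift units [-0.0012 -0.0009  0.0004] turn units [-0.0004 -0.0003  0.0004]
t 10.48 pos [ 0.4552 -0.0823  0.1513] j [-0.21  0.03 -0.68  0.6   0.05 -0.19] F [ 0.27 -0.35 -1.11] open 0.0237
shift units [ 0.0489 -0.0011 -0.1208] turn units [-0.0004 -0.0003  0.0004]
```

Held for over 3 s. Now I'll shift over above the ring with the foot about 15 mm off.

Call:
{"method": "step_arm", "body": {
  "motion": [
    [[0,0,-0.04,0,0,0,1],[0,-0.001,-0.08,0,0,0,1],[0,-0.001,-0.11,0,0,0,1],[0,-0.001,-0.121,0,0,0,1],[0.02,-0.001,-0.121,0,0,0,1],[0.05,-0.001,-0.121,0,0,0,1],[0.075,-0.001,-0.121,0,0,0,1],[0.085,-0.001,-0.121,0,0,0,1],[0.085,-0.001,-0.121,0,0,0,1],[0.085,-0.001,-0.121,0,0,0,1]]
  ]
}}

```text
time: 11.32
position: [0.4632, -0.1303, 0.1182]
tcp_rot: [-1.31, 1.024, 1.0]
contact_force: [0.2, 0.1, -0.5]
opening: 0.0233
```

Call:
{"method": "step_arm", "body": {
  "motion": [
    [[0,0,0,0,0,0,1],[0,0,0,0,0,0,1],[0,0,0,0,0,0,1]]
  ]
}}

```text
time: 11.57
position: [0.4639, -0.1309, 0.1192]
tcp_rot: [-1.312, 1.024, 0.998]
contact_force: [0.2, 0.2, -1.0]
opening: 0.0236
```

```bash
cat > look.py <<'E'
from d import *
import sys
t=sys.argv[1]
G=G+[.0007,0,0]
st=arm.state();A=R.from_rotvec(st["tcp_rot"])
F=A.apply([[.0704,0,0]])[0]+st["position"]
print("pos",st["position"].round(4),"F",st["contact_force"].round(2),"Faxial",(st["contact_force"]@n).round(2),"open",st["opening"])
print("foot height mm",(F-G)@n*1e3,"lateral mm",((F-G)-n*((F-G)@n))*1e3,"tilt deg",np.degrees(np.arccos(-A.as_matrix()[:,0]@n)))
delta(RT,G+n*.0704)
for c in("side","scene","wrist"):
    p,d=arm.read_camera(c);
    uv=proj(c,[G,F],st);u,v=uv[0].round().astype(int);u0,v0=max(u-40,0),max(v-50,0)
    q=p[v0:v0+80,u0:u0+80,::-1];cv2.imwrite(f"pics/{c}{t}c.png",cv2.resize(q,None,fx=7,fy=7,interpolation=2))
    print(c,"ring,foot crop px",((uv-[u0,v0]+.5)*7).round())
E
python3 look.py 7
```

```text
pos [ 0.4639 -0.1309  0.1192] F [ 0.17  0.23 -1.  ] Faxial -1.01 open 0.023604137995360694
foot height mm 15.5835167735639 lateral mm [ 0.56981754 -0.17948959  0.1541485 ] tilt deg 0.3889708161798691
t 11.57 pos [ 0.4639 -0.1309  0.1192] j [-0.33  0.11 -0.7   0.51  0.08 -0.3 ] F [ 0.17  0.23 -1.  ] open 0.0236
shift units [0.039  0.0012 0.0003] turn units [-0.0003 -0.0004  0.0007]
side ring,foot crop px [[286. 354.]
 [297. 318.]]
scene ring,foot crop px [[280. 351.]
 [282. 331.]]
wrist ring,foot crop px [[280. 356.]
 [279. 416.]]
```

View pics/side7c.png

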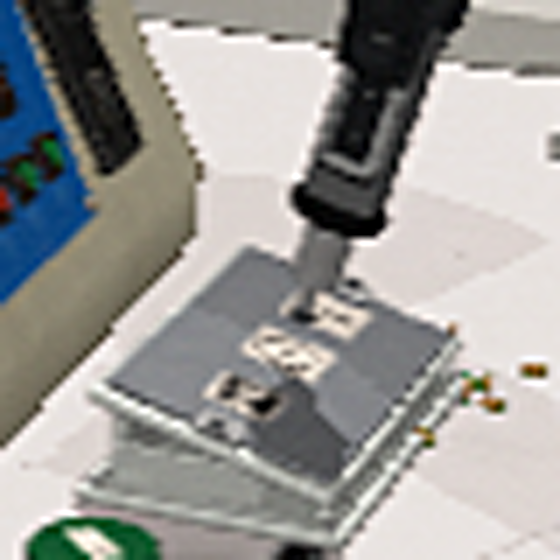

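View pics/scene7c.png

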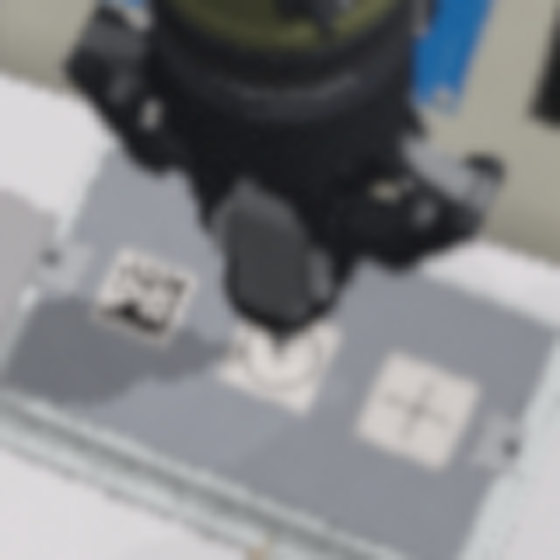

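View pics/wrist7c.png

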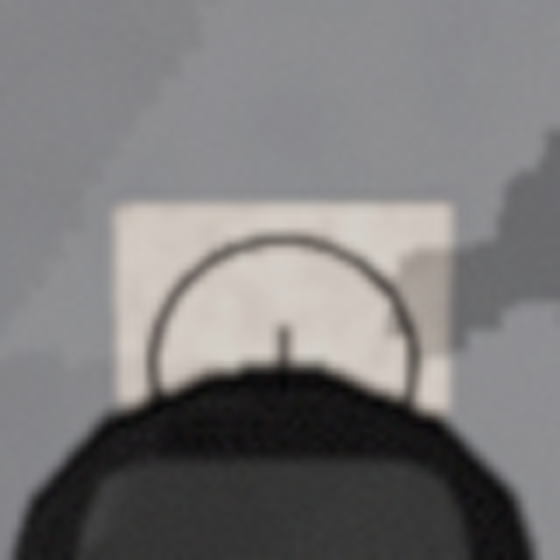

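All three views show the foot over the ring centre to within about 1 mm. I'll go down slowly to just beyond expected contact.

Call:
{"method": "step_arm", "body": {
  "motion": [
    [[0.01,0,0,0,0,0,1],[0.018,0,0,0,0,0,1],[0.025,0,0,0,0,0,1],[0.03,0,0,0,0,0,1],[0.033,0,0,0,0,0,1],[0.033,0,0,0,0,0,1],[0.033,0,0,0,0,0,1],[0.033,0,0,0,0,0,1]]
  ]
}}

```text
time: 12.38
position: [0.467, -0.131, 0.1059]
tcp_rot: [-1.311, 1.024, 0.999]
contact_force: [-0.5, 0.3, -0.4]
opening: 0.0234
```

Call:
{"method": "step_arm", "body": {
  "motion": [
    [[0.002,0,0,0,0,0,1],[0.004,0,0,0,0,0,1],[0.004,0,0,0,0,0,1],[0.004,0,0,0,0,0,1]]
  ]
}}

```text
time: 12.72
position: [0.4673, -0.1309, 0.1043]
tcp_rot: [-1.311, 1.024, 0.999]
contact_force: [0.3, 0.3, -2.0]
opening: 0.0237
```

Call:
{"method": "step_arm", "body": {
  "motion": [
    [[0.002,0,0,0,0,0,1],[0.004,0,0,0,0,0,1],[0.004,0,0,0,0,0,1],[0.004,0,0,0,0,0,1]]
  ]
}}

```text
time: 13.05
position: [0.4679, -0.131, 0.1028]
tcp_rot: [-1.311, 1.024, 0.999]
contact_force: [0.2, 0.0, 0.1]
opening: 0.0233
```

Call:
{"method": "step_arm", "body": {
  "motion": [
    [[0.002,0,0,0,0,0,1],[0.004,0,0,0,0,0,1],[0.004,0,0,0,0,0,1],[0.004,0,0,0,0,0,1]]
  ]
}}

```text
time: 13.38
position: [0.4683, -0.131, 0.1013]
tcp_rot: [-1.311, 1.024, 0.999]
contact_force: [-1.7, -0.6, 0.6]
opening: 0.0233
```

```bash
python3 look.py 8; python3 - <<'E'
from d import *
f=[]
for i in range(8): arm.read_camera("side");f.append(arm.state()["contact_force"]@n)
print("axial",np.round(f,2),np.mean(f))
E
```

```text
pos [ 0.4683 -0.131   0.1013] F [-1.67 -0.65  0.63] Faxial 1.04 open 0.023271282355820683
foot height mm -2.8246001149412145 lateral mm [ 0.18972887 -0.19349349  0.05162127] tilt deg 0.3741691420689281
t 13.38 pos [ 0.4683 -0.131   0.1013] j [-0.32  0.14 -0.72  0.46  0.08 -0.3 ] F [-1.67 -0.65  0.63] open 0.0233
shift units [-0.0071  0.0002  0.0003] turn units [-0.0004 -0.0003  0.0005]
side ring,foot crop px [[286. 354.]
 [283. 360.]]
scene ring,foot crop px [[280. 351.]
 [281. 354.]]
wrist ring,foot crop px [[281. 354.]
 [279. 346.]]
axial [0.65 0.62 1.43 1.15 0.46 0.87 0.75 1.51] 0.9304976996071774
```

View pics/side8c.png

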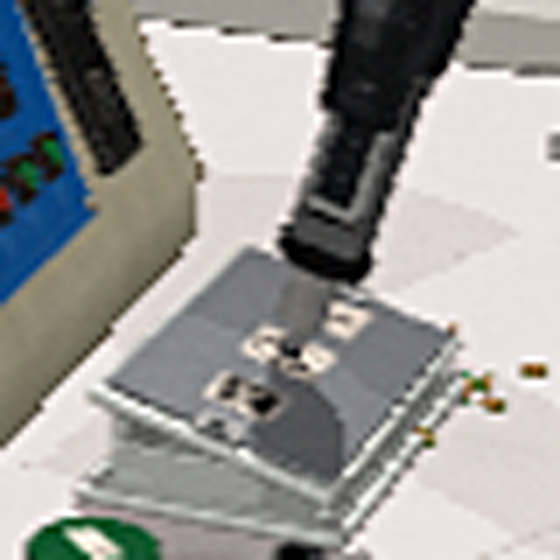

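View pics/scene8c.png

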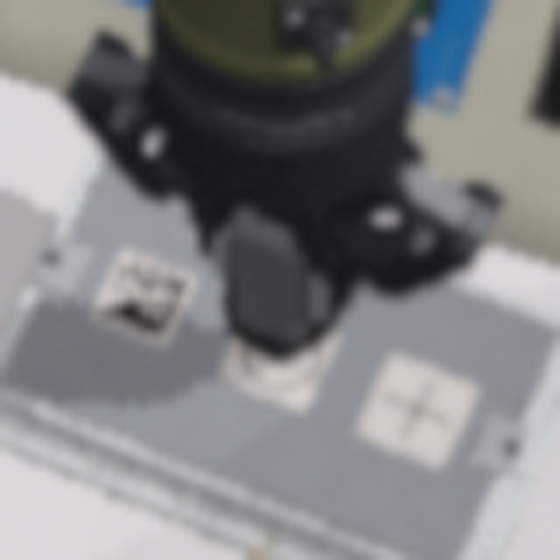

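In contact: axial force has risen about 2.1 N, which is about 3.2 mm pushed in, and position says 2.8 mm. I'll push 2 mm more.

Call:
{"method": "step_arm", "body": {
  "motion": [
    [[0.0025,0,0,0,0,0,1],[0.005,0,0,0,0,0,1],[0.005,0,0,0,0,0,1],[0.005,0,0,0,0,0,1],[0.005,0,0,0,0,0,1],[0.005,0,0,0,0,0,1]]
  ]
}}

```text
time: 14.43
position: [0.4688, -0.131, 0.0994]
tcp_rot: [-1.311, 1.024, 0.999]
contact_force: [-0.4, -0.1, 1.7]
opening: 0.0234
```

```bash
python3 look.py 9; python3 - <<'E'
from d import *
f=[]
for i in range(12): 
    p,d=arm.read_camera("wrist" if i%2 else "scene");f.append(arm.state()["contact_force"]@n)
    if i==0:cv2.imwrite("pics/scene9.png",p[:,:,::-1])
print("axial",np.round(f,2),np.mean(f))
st=arm.state();A=R.from_rotvec(st["tcp_rot"]);C=cloud("wrist",d,st);T=A.inv().apply(C.reshape(-1,3)-st["position"])
f=(abs(T[:,2])<.008)&(T[:,1]>.005)&(T[:,1]<.025)&(T[:,0]>-.045)&(T[:,0]<.01);P=T[f]
k=np.polyfit(P[:,0],P[:,1],1);print("probe tilt in grip",np.degrees(np.arctan(k[0])))
f=(abs(T[:,2])<.02)&(abs(T[:,1])<.02)&(T[:,0]>-.065)&(T[:,0]<-.045);print("top",np.median(T[f],0))
E
```

```text
pos [ 0.4688 -0.131   0.0994] F [-0.41 -0.11  1.74] Faxial 1.79 open 0.023423128947072092
foot height mm -4.810308147197018 lateral mm [ 0.16781946 -0.1817333   0.04561494] tilt deg 0.3734749841154046
t 14.43 pos [ 0.4688 -0.131   0.0994] j [-0.32  0.14 -0.72  0.46  0.08 -0.29] F [-0.41 -0.11  1.74] open 0.0234
shift units [-0.012   0.0002  0.0003] turn units [-0.0004 -0.0003  0.0005]
side ring,foot crop px [[286. 354.]
 [282. 364.]]
scene ring,foot crop px [[280. 351.]
 [281. 356.]]
wrist ring,foot crop px [[281. 354.]
 [279. 339.]]
axial [0.66 1.38 1.06 1.39 1.82 1.78 1.74 1.09 1.33 1.16 1.7  1.17] 1.356228913597845
probe tilt in grip 0.19153993320352128
top [-0.05410497  0.00961393 -0.00023848]
```

View pics/side9c.png

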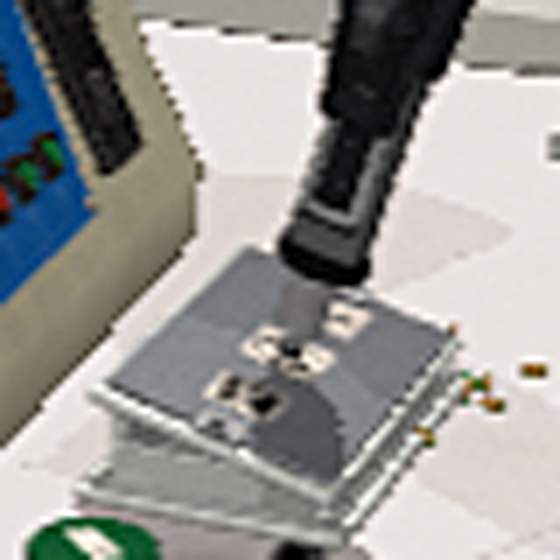

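View pics/scene9.png

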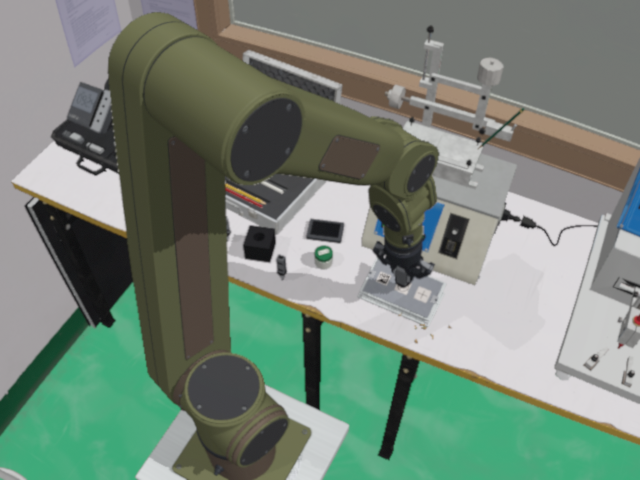

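The force reading says about 4.0 mm and position says 4.8 mm, and the probe has not slipped in the grip. I'll add half a millimetre and let it settle.

Call:
{"method": "step_arm", "body": {
  "motion": [
    [[0.0013,0,0,0,0,0,1],[0.0013,0,0,0,0,0,1],[0.0013,0,0,0,0,0,1],[0.0013,0,0,0,0,0,1],[0.0013,0,0,0,0,0,1],[0.0013,0,0,0,0,0,1],[0.0013,0,0,0,0,0,1],[0.0013,0,0,0,0,0,1]]
  ]
}}

```text
time: 15.85
position: [0.4689, -0.131, 0.0988]
tcp_rot: [-1.311, 1.024, 0.999]
contact_force: [-0.1, -0.0, 1.5]
opening: 0.0237
```

```bash
python3 look.py 10; python3 - <<'E'
from d import *
f=[]
for i in range(16): 
    arm.read_camera("side");f.append(arm.state()["contact_force"]@n)
print("axial",np.mean(f),np.std(f)); print(arm.state()["time"])
E
```

```text
pos [ 0.4689 -0.131   0.0988] F [-0.09 -0.01  1.46] Faxial 1.43 open 0.023703797040536323
foot height mm -5.369590644469207 lateral mm [ 0.15346611 -0.20911442  0.04187384] tilt deg 0.3731026105066848
t 15.85 pos [ 0.4689 -0.131   0.0988] j [-0.32  0.14 -0.72  0.45  0.08 -0.29] F [-0.09 -0.01  1.46] open 0.0237
shift units [-0.0134  0.0001  0.0003] turn units [-0.0004 -0.0003  0.0005]
side ring,foot crop px [[286. 354.]
 [282. 365.]]
scene ring,foot crop px [[280. 351.]
 [281. 357.]]
wrist ring,foot crop px [[281. 357.]
 [279. 339.]]
axial 1.6375415889571283 0.3015286625749136
16.8
```

```bash
python3 -c "
from bench import arm
print(arm.close_job())"
```

```text
the job is handed in; nothing more can be done
None
```

The job is handed in at about 16.8 s of the 42 s. The probe is still held, pressed inside the ring mark. I don't know the verdict, and nothing in the interface confirms that the code was actually read.

- **Pick-up:** I took the largest probe from its holder, gripping the grip's 24 mm width. It sat 0.2° off the tool axis and did not slip when pressed.
- **Code label:** I held it square to the label with the foot about 5 cm off for about 3.3 s. The TCP reading did not change over the last 2.5 s.
- **Ring mark:** the foot ended within about 1 mm of the ring centre by the camera views. The tool axis was 0.4° off my estimate of the panel normal.
- **Foot travel:** my two estimates disagree a little. Position gives 5.4 mm, and the axial force of about 2.8 N gives 4.6 mm. Both are near half way and well short of bottoming.
- **Camera agreement:** the wrist and scene views differed by 1–1.5 mm on the label and ring. That is within the calibration, and I aimed between them.
- **Other things:** the probe touched the panel only at the ring. The pot, tile and the small probe still in view looked unmoved in the last scene picture. The arm hid the other small probe and the sharpener there; they were last seen in place just after the lift.

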